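# Dispense a tin into the pan and cover it

### The job

Move the open pan under the tin dispenser's magazine, centred below its opening, pull the dispenser's sprung slide fully out to its stop so that the tin drops into the pan, and let the slide go fully home again. Then draw the pan completely out from under the dispenser and set the loose cover gently on its rim, seated and level, with the pan standing upright on the counter. Leave the other stock where it stands.

Things in the scene. Friction and masses are not known exactly. Their poses are not given: they have to be found in the camera images.
- dispenser: Fixed grey tin dispenser. Origin on the counter below the middle of its magazine, z up, x to its back column (front face x = +100 mm, 110 wide, 175 high). The magazine, an open-topped box 90 (x) by 68 (y) mm, z 129 to 159, juts from the column over the origin; the tin in it tops out at 175. Under z = 117 it is open from -x, +y and -y: a pan slides in at counter level
- drop (a point): Centre of the magazine's lower opening, 117 mm above the counter, straight above the dispenser's origin; the axes are the dispenser's
- slide (a joint): Sprung floor slide of the magazine. 0 = home (under the tin), grows as it is pulled out along the dispenser's own -y; stop at 0.075 m. The spring pulls it home with 3 N at 0, about 7 N at the stop, damping 8 N s/m; let go, it returns by itself. The tin drops through near 0.055 m
- slide_loop (a point): Centre of the open flat loop handle at the slide's outer end; moves with the slide (axes the dispenser's). At home at (0, -98.5, 121) mm in the dispenser frame. Opening 60 mm along x by 45 mm along y; bars 10 mm high (z 116 to 126), outer crossbar 12 mm thick. Shut fingertips put down into the opening can hook the crossbar
- tin: Plain steel tin with paper label, 50 mm diameter, 66 mm long, about 0.22 kg, lying in the magazine with its axis along the dispenser's x. Origin at its centre, own x along its axis
- pan: Loose open round aluminium pan, outer diameter 144, height 95, wall 4, floor 5 mm, about 0.45 kg. Origin at the centre of its underside, z up; a black stub handle sticks out along its own -x
- pan_rim (a point): Centre of the pan's mouth, 95 mm above its underside
- pan_handle (a point): Grip point on the pan's stub handle, 112 mm from the pan's axis along its -x, 75 mm above its underside. The handle is a level bar from 70 to 146 mm from the axis, 18 mm wide (pan y), 16 mm high (z 67 to 83 mm)
- cover: Loose round aluminium cover, 152 mm diameter, 0.18 kg. Origin at the centre of its underside: a tapered plug 8 mm deep (radius 58 below, 63 mm above) that enters the pan's mouth (radius 68 mm); above it a 4 mm disc that rests on the rim. Seated, the origin is 87 mm above the pan's underside. Starts plug down on the counter
- cover_knob (a point): Grip point on the cover's upright black knob (26 mm diameter, from 12 to 48 mm above the cover's underside), 36 mm above the underside, on the axis
- tape_roll: Bystander: roll of brown parcel tape lying flat, 104 mm diameter, 48 mm high; origin at the centre of its underside
- tin_b: Bystander: tin like the other, standing, 50 mm diameter, 66 mm high; origin underneath
- tin_c: Bystander: another standing tin, 50 mm diameter, 66 mm high; origin underneath
- carton: Bystander: cardboard carton 100 x 130 x 80 mm; origin underneath
- spray: Bystander: green bottle, 64 mm diameter, 190 mm high; origin underneath
- mug: Bystander: white mug, 80 mm diameter, 90 mm high; origin underneath
- jar: Bystander: amber jar, 72 mm diameter, 110 mm high; origin underneath
- driver: Bystander: screwdriver 190 mm long lying on the counter
Things that resemble listed ones, but are neither listed nor needed, are in the scene too. Leave any pink or red look-alike of the cover alone. What is shaped like the tin but red is not meant.

How it is judged:
On the way, in this order (a step that is already met when the one before it is completed fails the run):
1. the pan stands centred (within 25 mm) under the magazine with the slide still home (horizontal distance between pan and drop below 0.025 m and height (world z) of pan below 0.01 m and value of joint slide below 0.01 m), for 0.2 s.
2. the slide is pulled out to its stop (last 4 mm) with the pan below (value of joint slide above 0.071 m and horizontal distance between pan and drop below 0.03 m), for 0.2 s.
3. the slide is home again and the tin lies in the pan (value of joint slide below 0.006 m and horizontal distance between tin and pan below 0.055 m and z of tin in the frame of pan between 0.015 and 0.075 m), for 0.2 s.
4. the pan is drawn out from under the dispenser, the tin in it (horizontal distance between pan and drop above 0.12 m and horizontal distance between tin and pan below 0.055 m and z of tin in the frame of pan between 0.015 and 0.075 m), for 0.2 s.
At the end, for the whole second after the job is handed in: The slide is home (within 6 mm), the tin lies in the pan, the pan stands upright (within 0.05 rad) and still on the counter with its axis more than 120 mm from the magazine's centre, and the cover is seated on its rim: centred within 10 mm, down within 3.5 mm, level within 0.05 rad, at rest (all of step 4 and value of joint slide below 0.006 m and height (world z) of pan below 0.006 m and angle between pan's own z axis and vertical below 0.05 rad and linear speed of each of pan, cover below 0.02 m/s and horizontal distance between cover and pan below 0.01 m and z of cover in the frame of pan between 0.083 and 0.0905 m and angle between the z axis of cover and the z axis of pan, either way round below 0.05 rad and angle between cover's own z axis and vertical below 0.06 rad); the robot touches nothing.
It fails at once if a bystander is moved more than 40 mm (distance of any of tape_roll, tin_b, tin_c, carton, spray, mug, jar, driver from where it was at the start of the episode above 0.04 m).
It fails at once if the pan is tipped more than 0.35 rad (angle between pan's own z axis and vertical above 0.35 rad).
It fails at once if the cover is banged or forced onto the pan (over 60 N) (contact force between cover and pan above 60 N).
It also fails if it takes over 72 s, if anything falls off the work surface, if the arm or the gripper's body presses on something with over 40 N, if the wrist force passes 120 N, or if a joint passes its speed limit or range.

### The arm

A 6-joint arm with a two-finger parallel gripper is mounted at the origin on the work surface. World frame = base frame: x ahead of the robot, y to its left, z up, the work surface at z = 0. Lengths are in m, angles in rad, forces in N, time in s.
With the tool pointing down it reaches from about 0.25 to 0.775 m from the base axis. Payload 4 kg.
Tool frame: the origin (TCP) lies between the finger pads; the fingertips stand 25 mm ahead of it and the grasp point (between the pads) lies 6 mm ahead of it (robot.tip_reach is the z of the fingertips in the tool frame, in m); z points along the fingers, y is the line along which they close (so a half turn about z gives the same grasp; the last joint's range is limited). The gripper opens to 94 mm and grips with 3 to 60 N. Pads are 16 mm wide; open, the fingers measure 119 mm over their backs; the gripper's body (75 mm by 177 mm) begins 78 mm behind the grasp point.
Start: joints at [1.14, 0.087, 1.371, -0, 1.684, -0.103], TCP at [0.177, 0.521, 0.231] pointing down, gripper open.
Joint ranges: [-3.1, 3.1], [-0.76, 2.03], [0.27, 2.55], [-1.08, 4.22], [0.17, 2.65], [-2.57, 2.57]. Speed limits (rad/s): [2.79, 2.79, 3.14, 3.14, 3.14, 3.14].

### API

Orientations are given as [roll, pitch, yaw] about the fixed x, y, z axes, in that order (R = Rz(yaw) Ry(pitch) Rx(roll)).
In Python, from bench import robot gives the robot as it stands. The module is installed in compiled form; this text tells all that it offers.
- The arm moves only by the shell command python3 -m handwheel 'ROWS'. ROWS is JSON, a list of rows, each a list of 3 entries, a list of its own where there are three numbers: the turn, a rotation vector about the world's x, y, z in units of 90 degrees (1.0 is 90 degrees), then the shift along the world's x, y, z in units of 0.05 m (1.0 is 0.05 m), then the closure, from 0 (fully open) to 1 (shut). A call has 1 to 5 rows; each row shifts and turns the commanded pose from where the row before left it; what a row does not reach is not made up. A row lasts 1/10 s, in which the tool goes at most 50 mm and 8.59 degrees, less where a joint would pass 70% of its speed; a pose out of reach is approached as far as the arm can. A call with a number of a shift or a turn outside -1 to 1 is refused whole. A call with a gripper value outside its range is refused whole. The fingers move at their own pace and stop on an object; the grip force is fixed at half the most. Time passes only in rows, so rows that do not move let the fingers close. It gives the time, the measured TCP pose, the force, the opening and the grip force at its end, in the units of the state.
- robot.get_obs(): the state, without advancing time (a new reading comes with each control period).
- robot.snapshot(name): name is "side" or "top"; returns (picture, depth): 384x512x3 uint8, red, green, blue; 384x512 float32, m along the optical axis (not along the pixel's ray), 0 where there is no reading.
- robot.calibration(name): a dict with "mtx" (3x3 intrinsics, pixels), "extrinsics" (4x4, takes a point from camera to world coordinates). Camera axes: x right, y down, z forward; pixel columns grow to the right and rows downward; lengths in m; the calibration is good to about 2 mm. A picture is of the moment at which its call begins. calibration takes no time and is no camera call.
- robot.close_job(): hands the job in; it is judged then, once.
Trained networks look in the newest picture that a camera, given by its name, has taken for a name from the list of things; names that differ only in an ending like _2 or _b are one class to them, and where a whole thing is asked for, a point or a joint stands for the part that bears it (a point fixed in the world has none). Each returns a list of dicts, best first, with "p" (0 to 1); they miss things now and then, are a little off and sometimes report something else, mostly with a low value. They report only what shows in the picture. A call takes as long as a camera call. They do not tell look-alikes from the thing itself.
- robot.boxes_of(query, camera): "bbox" ([left, top, right, bottom] in pixels, round what is visible of it).
The state is a dict: "time": time; "joint_positions": joint angles; "qvel": joint speeds; "joint_torque": joint torques, N m; "tool_pos": TCP position; "ee_rot": TCP orientation; "wrist_force": force on the tool from outside, world axes, zero at the start; "wrist_torque": the same for the moment, N m; "width": finger opening in m; "finger_force": force on a finger pad.
Only numpy, scipy, OpenCV 4.12 (cv2) and the standard library are available. Lean on these libraries where they do the work, as an engineer would, in place of code of your own. Each camera call takes 0.05 s, during which the arm holds its last target. There are 200 camera calls.

## Working session

There is one attempt and no reset: what is moved stays moved. The work goes in short steps, Python scripts to look and compute and a shell command to move; the robot and the scene stay as the last step left them, time stands still between calls to the robot, and variables do not carry over. Pictures are saved under pics/ and viewed, at most 10 in all, crops included, and the job is handed in when it is done.

```bash
mkdir -p pics
cat > h.py <<'E'
import numpy as np, cv2
from bench import robot
def snap(n, f=None):
    im,d=robot.snapshot(n)
    if f: cv2.imwrite('pics/'+f,cv2.cvtColor(im,cv2.COLOR_RGB2BGR))
    return im,d
def cloud(n,d):
    c=robot.calibration(n);K=np.array(c['mtx']);T=np.array(c['extrinsics'])
    v,u=np.indices(d.shape)
    p=np.stack([(u-K[0,2])/K[0,0]*d,(v-K[1,2])/K[1,1]*d,d],-1)
    return p@T[:3,:3].T+T[:3,3]
E
python3 - <<'E'
from h import *
for n in ('top','side'):
    im,d=snap(n,n+'0.png'); P=cloud(n,d); np.save(n+'0.npy',P)
    print(n,np.array(robot.calibration(n)['extrinsics']).round(2).tolist())
    for q in ('dispenser','slide_loop','tin','pan','pan_handle','cover','cover_knob'):
        for b in robot.boxes_of(q,n)[:4]:
            x=np.array(b['bbox']);c=((x[:2]+x[2:])/2).astype(int)
            print(q,round(b['p'],2),x.round().astype(int),P[c[1],c[0]].round(3))
print(robot.get_obs())
E
```

```text
top [[0.02, -0.99, 0.17, 0.28], [-1.0, -0.02, 0.0, 0.0], [-0.0, -0.17, -0.99, 1.48], [0.0, 0.0, 0.0, 1.0]]
dispenser 0.69 [245 123 294 180] [ 0.634 -0.009  0.157]
slide_loop 0.79 [267 157 296 179] [ 0.615 -0.057 -0.003]
tin 0.72 [379 157 392 174] [ 0.613 -0.435  0.072]
tin 0.71 [251 150 267 171] [0.597 0.025 0.176]
tin 0.59 [297 157 312 176] [ 0.608 -0.14   0.053]
tin 0.56 [298 122 316 140] [ 0.745 -0.151  0.059]
pan 0.59 [167 147 207 204] [0.575 0.307 0.001]
pan_handle 0.95 [166 149 208 206] [0.566 0.305 0.008]
cover 0.95 [323 247 367 287] [ 0.242 -0.286  0.042]
cover 0.83 [277 198 317 238] [ 0.414 -0.116  0.044]
cover 0.78 [378 241 420 285] [ 0.264 -0.485  0.038]
cover 0.74 [165 146 207 204] [0.578 0.306 0.006]
cover_knob 0.83 [382 240 421 286] [ 0.261 -0.488  0.049]
cover_knob 0.81 [328 249 367 289] [ 0.235 -0.296  0.046]
cover_knob 0.63 [276 198 315 240] [ 0.41  -0.109  0.045]
side [[0.93, -0.22, 0.28, 0.08], [-0.35, -0.63, 0.69, -1.05], [0.02, -0.74, -0.67, 1.13], [0.0, 0.0, 0.0, 1.0]]
slide_loop 0.66 [267 190 295 211] [0.65  0.052 0.002]
slide_loop 0.43 [324 229 364 270] [ 0.71
[... 756 characters left out ...]
, 'joint_positions': array([ 1.13990868e+00,  8.71552111e-02,  1.37064291e+00, -1.21698432e-05,
        1.68362787e+00, -1.03088259e-01]), 'qvel': array([-7.84039831e-04,  1.66139970e-09,  1.22040216e-03, -7.30343697e-04,
       -7.95257169e-04, -9.88764318e-04]), 'joint_torque': array([-4.53562789e-04, -3.39989877e+01, -3.02580070e+01,  7.17390678e-02,
        2.34034733e-02, -1.42995248e-05]), 'tool_pos': array([0.17709038, 0.52073567, 0.23055938]), 'ee_rot': array([3.14142812e+00, 2.91788216e-05, 2.81379189e+00]), 'wrist_force': array([-0.76821047, -0.60134883, -0.14298963]), 'wrist_torque': array([ 0.01546321,  0.03922168, -0.01604521]), 'finger_force': 0.0, 'width': 0.09391028623545906}
```

Run:
```python
from h import *
a=cv2.imread('pics/top0.png')[100:310,140:440]; cv2.imwrite('pics/topc.png',cv2.resize(a,None,fx=2.66,fy=2.66,interpolation=cv2.INTER_CUBIC))
a=cv2.imread('pics/side0.png')[110:380,150:420]; cv2.imwrite('pics/sidec.png',cv2.resize(a,None,fx=2.2,fy=2.2,interpolation=cv2.INTER_CUBIC))
P=np.concatenate([np.load(n+'0.npy').reshape(-1,3) for n in('top','side')])
def circ(x0,y0,z0,z1,R=.11):
    m=(np.hypot(P[:,0]-x0,P[:,1]-y0)<R)&(P[:,2]>z0)&(P[:,2]<z1); Q=P[m]
    return Q
# pan rim
Q=circ(.575,.307,.089,.101); 
print('rim',len(Q),cv2.minEnclosingCircle(Q[:,:2].astype(np.float32)), np.median(Q[:,2]))
H=circ(.575,.307,.067,.088,.18); 
c=np.array(cv2.minEnclosingCircle(Q[:,:2].astype(np.float32))[0]); H=H[np.hypot(*(H[:,:2]-c).T)>.085]
print('handle',len(H),H.mean(0),np.degrees(np.arctan2(*(H.mean(0)[:2]-c)[::-1])))
for x,y in((.242,-.286),(.414,-.116),(.264,-.485)):
    K=circ(x,y,.042,.055,.06); print('knob',len(K),np.median(K,0),cv2.minEnclosingCircle(K[:,:2].astype(np.float32)))
    D=circ(x,y,.007,.018,.1); print('disc',cv2.minEnclosingCircle(D[:,:2].astype(np.float32)))
# dispenser
def show(t,Q):
    r=cv2.minAreaRect(Q[:,:2].astype(np.float32)); print(t,len(Q),np.round(r[0],4),np.round(r[1],4),round(r[2],1),Q.mean(0).round(3))
R=circ(.6,.025,.16,.185,.2); 
show('z>165',R)
Pt=np.load('top0.npy')
show('mag149-165',circ(.6,.025,.151,.164,.09))
show('loop z115-130',circ(.6,-.06,.112,.129,.06))
```

```text
rim 253 ((0.589451789855957, 0.2975028157234192), 0.07922200858592987) 0.0933406917256705
handle 376 [0.55810645 0.35160702 0.07914556] 120.08591570997348
knob 91 [ 0.24321901 -0.30159509  0.04714667] ((0.24518223106861115, -0.2999279499053955), 0.015020682476460934)
disc ((0.24850961565971375, -0.29538974165916443), 0.09238690882921219)
knob 71 [ 0.42136927 -0.11367067  0.04738563] ((0.4211407005786896, -0.11394209414720535), 0.014597238972783089)
disc ((0.4214332103729248, -0.11307583749294281), 0.0977717936038971)
knob 101 [ 0.26419129 -0.49951736  0.04808397] ((0.26390761137008667, -0.4987260699272156), 0.014773605391383171)
disc ((0.2702436149120331, -0.48834028840065), 0.09008805453777313)
z>165 1026 [0.6393 0.0185] [0.1168 0.1758] 81.4 [0.654 0.015 0.17 ]
mag149-165 769 [0.6202 0.0202] [0.0773 0.1382] 81.9 [0.629 0.018 0.158]
loop z115-130 491 [ 0.586  -0.0547] [0.1132 0.0831] 77.7 [ 0.587 -0.056  0.124]
```

View pics/topc.png

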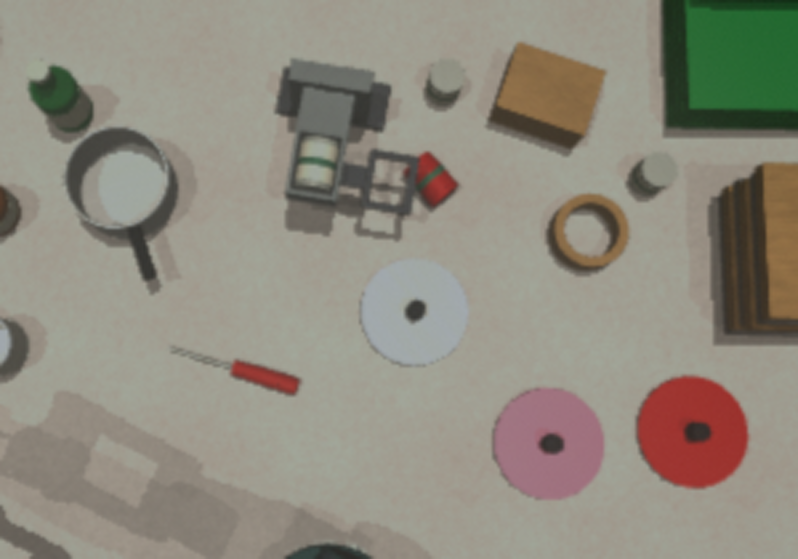

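View pics/sidec.png

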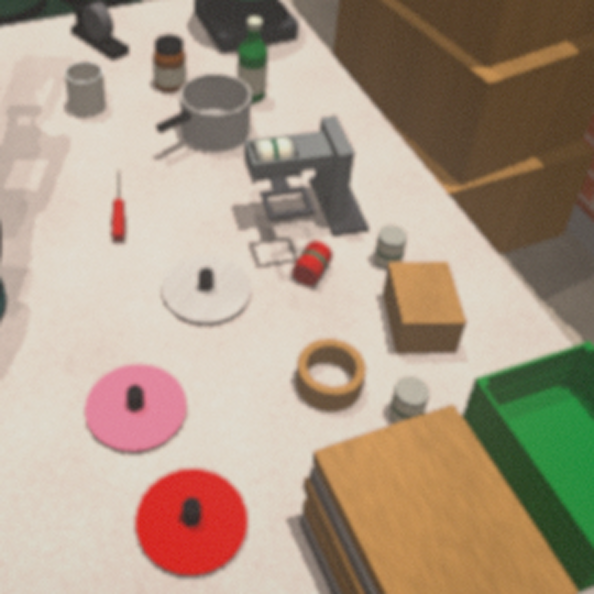

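Top view: the pan is upper left with its handle toward the robot. The dispenser is upper middle with its slide loop on the right. The true cover is the white/aluminium one, at crop (415,310); the pink and red ones are decoys, and the red tin lies just right of the loop. The side view agrees. Next I refine the fits.

Run:
```python
from h import *
from scipy.optimize import least_squares
T=np.load('top0.npy'); S=np.load('side0.npy')
for nm,G in(('top',T),('side',S)):
    P=G.reshape(-1,3)
    def near(x,y,r,z0,z1): return P[(np.hypot(P[:,0]-x,P[:,1]-y)<r)&(P[:,2]>z0)&(P[:,2]<z1)]
    Q=near(.585,.3,.12,.088,.102)
    f=least_squares(lambda p:np.hypot(Q[:,0]-p[0],Q[:,1]-p[1])-.070,[.585,.3],loss='soft_l1',f_scale=.003)
    c=f.x; print(nm,'pan',c.round(4),len(Q),np.abs(f.fun).mean().round(4),np.median(Q[:,2]))
    H=near(*c,.17,.066,.090); r=np.hypot(*(H[:,:2]-c).T); H=H[(r>.085)&(H[:,0]<c[0]-.05)]
    if len(H): 
        m=np.median(H,0); l=cv2.fitLine(H[:,:2].astype(np.float32),cv2.DIST_HUBER,0,.01,.01).ravel()
        print(' handle',len(H),m.round(3),'ang from c',np.degrees(np.arctan2(m[1]-c[1],m[0]-c[0])).round(1),'line',np.degrees(np.arctan2(l[1],l[0])).round(1),'maxr',np.hypot(*(H[:,:2]-c).T).max())
    D=near(.42,-.114,.09,.008,.02); print(' cover disc mean',D.mean(0).round(4),len(D)); K=near(.42,-.114,.03,.043,.055);print(' knob',K.mean(0).round(4))
    for a,b,t in((.166,.185,'z~175'),(.152,.165,'z~159'),(.118,.131,'z~126')):
        B=near(.62,-.02,.16,a,b); 
        best=None
        for yaw in np.radians(np.arange(-16,4,1.)):
            e=np.array([np.cos(yaw),np.sin(yaw)]);n=np.array([-e[1],e[0]])
            X=B[:,:2]@e;Y=B[:,:2]@n
        yaw=np.radians(-8.5);e=np.array([np.cos(yaw),np.sin(yaw)]);n=np.array([-e[1],e[0]])
        X=B[:,:2]@e;Y=B[:,:2]@n
        hx,ex=np.histogram(X,np.arange(.48,.78,.01));hy,ey=np.histogram(Y,np.arange(-.06,.20,.01))
        print(t,len(B),'\n X',dict(zip(ex.round(2).tolist(),hx.tolist())),'\n Y',dict(zip(ey.round(2).tolist(),hy.tolist())))
a=cv2.imread('pics/top0.png')[115:195,225:325]; cv2.imwrite('pics/disp.png',cv2.resize(a,None,fx=7,fy=7,interpolation=cv2.INTER_CUBIC))
```

```text
top pan [0.5892 0.3003] 170 0.0033 0.09334668767800991
 handle 95 [0.482 0.26  0.082] ang from c -159.4 line 72.1 maxr 0.1692398641568066
 cover disc mean [ 0.4227 -0.1129  0.0122] 1070
 knob [ 0.4215 -0.1122  0.0478]
z~175 479 
 X {0.48: 0, 0.49: 0, 0.5: 0, 0.51: 0, 0.52: 0, 0.53: 0, 0.54: 0, 0.55: 24, 0.56: 31, 0.57: 28, 0.58: 31, 0.59: 34, 0.6: 29, 0.61: 27, 0.62: 0, 0.63: 1, 0.64: 0, 0.65: 0, 0.66: 0, 0.67: 0, 0.68: 42, 0.69: 93, 0.7: 87, 0.71: 52, 0.72: 0, 0.73: 0, 0.74: 0, 0.75: 0, 0.76: 0, 0.77: 0} 
 Y {-0.06: 0, -0.05: 0, -0.04: 0, -0.03: 0, -0.02: 0, -0.01: 0, 0.0: 0, 0.01: 0, 0.02: 0, 0.03: 0, 0.04: 0, 0.05: 0, 0.06: 22, 0.07: 25, 0.08: 25, 0.09: 42, 0.1: 80, 0.11: 81, 0.12: 79, 0.13: 48, 0.14: 25, 0.15: 25, 0.16: 25, 0.17: 2, 0.18: 0}
z~159 545 
 X {0.48: 0, 0.49: 0, 0.5: 0, 0.51: 0, 0.52: 0, 0.53: 0, 0.54: 42, 0.55: 26, 0.56: 16, 0.57: 23, 0.58: 19, 0.59: 19, 0.6: 15, 0.61: 19, 0.62: 35, 0.63: 52, 0.64: 57, 0.65: 47, 0.66: 54, 0.67: 54, 0.68: 65, 0.69: 2, 0.7: 0, 0.71: 0, 0.72: 0, 0.73: 0, 0.74: 0, 0.75: 0, 0.76: 0, 0.77: 0} 
 Y {-0.06: 0, -0.05: 0, -0.04: 0, -0.03: 0, -0
[... 1866 characters left out ...]
, 0.02: 0, 0.03: 0, 0.04: 0, 0.05: 12, 0.06: 9, 0.07: 45, 0.08: 73, 0.09: 64, 0.1: 29, 0.11: 37, 0.12: 31, 0.13: 35, 0.14: 39, 0.15: 3, 0.16: 0, 0.17: 0, 0.18: 0}
z~126 304 
 X {0.48: 0, 0.49: 0, 0.5: 0, 0.51: 0, 0.52: 0, 0.53: 0, 0.54: 30, 0.55: 34, 0.56: 22, 0.57: 30, 0.58: 36, 0.59: 34, 0.6: 25, 0.61: 32, 0.62: 26, 0.63: 4, 0.64: 1, 0.65: 0, 0.66: 1, 0.67: 1, 0.68: 10, 0.69: 7, 0.7: 6, 0.71: 5, 0.72: 0, 0.73: 0, 0.74: 0, 0.75: 0, 0.76: 0, 0.77: 0} 
 Y {-0.06: 0, -0.05: 0, -0.04: 0, -0.03: 13, -0.02: 45, -0.01: 16, 0.0: 11, 0.01: 10, 0.02: 13, 0.03: 36, 0.04: 29, 0.05: 25, 0.06: 26, 0.07: 29, 0.08: 43, 0.09: 1, 0.1: 2, 0.11: 1, 0.12: 2, 0.13: 1, 0.14: 1, 0.15: 0, 0.16: 0, 0.17: 0, 0.18: 0}
```

View pics/disp.png

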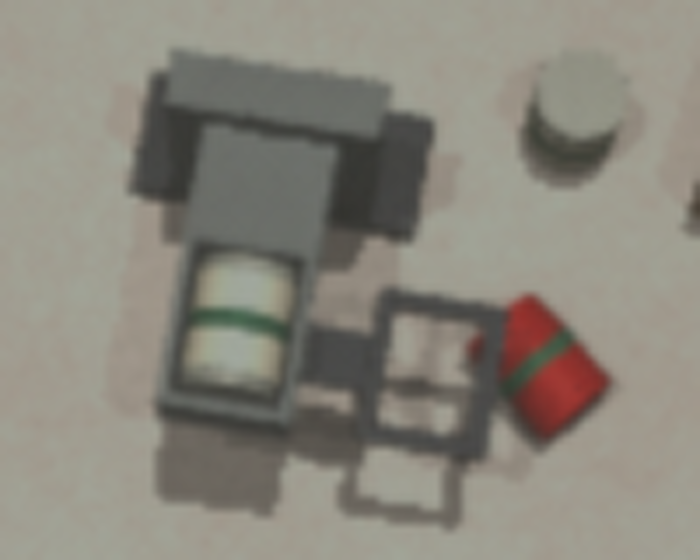

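```bash
python3 -m handwheel '[[[0,0,0.043],[0.61,-0.53,0],0],[[0,0,0.043],[0.61,-0.53,0],0],[[0,0,0.043],[0.61,-0.53,0],0],[[0,0,0.043],[0.61,-0.53,0],0],[[0,0,0.043],[0.61,-0.53,0],0]]'
python3 -m handwheel '[[[0,0,0.043],[0.61,-0.53,0],0],[[0,0,0.043],[0.61,-0.53,0],0],[[0,0,0.043],[0.61,-0.53,0],0],[[0,0,0.043],[0.61,-0.53,0],0],[[0,0,0.043],[0.61,-0.53,0],0]]'
python3 - <<'E'
from h import *
for nm in('top','side'):
    P=np.load(nm+'0.npy').reshape(-1,3); c=np.array([.5892,.2985])
    H=P[(P[:,2]>.07)&(P[:,2]<.09)&(P[:,1]<.31)&(P[:,1]>.2)]; r=np.hypot(*(H[:,:2]-c).T); H=H[(r>.085)&(r<.16)&(H[:,0]<.52)]
    l=cv2.fitLine(H[:,:2].astype(np.float32),cv2.DIST_HUBER,0,.01,.01).ravel()
    print(len(H),H.mean(0),np.degrees(np.arctan2(l[1],l[0])),np.degrees(np.arctan2(*(H.mean(0)[:2]-c)[::-1])),np.hypot(*(H[:,:2]-c).T).max())
E
```

```text
time: 1.3
tool_pos: [0.3305, 0.3871, 0.2307]
ee_rot: [3.141, 0.0, -3.129]
wrist_force: [1.4, 1.0, 0.1]
width: 0.094
finger_force: 0.0
time: 1.8
tool_pos: [0.4832, 0.2545, 0.2307]
ee_rot: [3.141, 0.001, -2.791]
wrist_force: [0.8, 0.1, -0.2]
width: 0.0939
finger_force: 0.0
90 [0.48009995 0.25990069 0.08159897] 20.36426 -160.51635481864056 0.1455018639246368
64 [0.48162749 0.25474167 0.07938902] 16.321247 -157.86450043661586 0.145300669298233
```

```bash
python3 -m handwheel '[[[0,0,0],[0,0.06,-0.6],0],[[0,0,0],[0,0,-0.6],0],[[0,0,0],[0,0,-0.6],0],[[0,0,0],[0,0,-0.6],0],[[0,0,0],[0,0,-0.55],0]]'
python3 -m handwheel '[[[0,0,0],[0,0,0],0],[[0,0,0],[0,0,0],0.9],[[0,0,0],[0,0,0],1],[[0,0,0],[0,0,0],1],[[0,0,0],[0,0,0],1]]'
python3 -m handwheel '[[[0,0,0],[0,0,0],1],[[0,0,0],[0,0,0],1],[[0,0,0],[0,0,0],1]]'
```

```text
time: 2.3
tool_pos: [0.4819, 0.2585, 0.0816]
ee_rot: [3.141, -0.0, -2.794]
wrist_force: [-0.4, -0.6, -0.0]
width: 0.094
finger_force: 0.0
time: 2.8
tool_pos: [0.483, 0.2591, 0.0847]
ee_rot: [3.141, 0.003, -2.794]
wrist_force: [-0.1, 0.3, 0.1]
width: 0.0656
finger_force: 0.0
time: 3.1
tool_pos: [0.4821, 0.2587, 0.0831]
ee_rot: [3.142, 0.0, -2.794]
wrist_force: [-0.4, 0.2, -0.3]
width: 0.0411
finger_force: 0.0
```

```bash
python3 -m handwheel '[[[0,0,0],[0,0,0],1],[[0,0,0],[0,0,0],1],[[0,0,0],[0,0,0],1],[[0,0,0],[0,0,0],1],[[0,0,0],[0,0,0],1]]'
```

```text
time: 3.6
tool_pos: [0.4819, 0.2589, 0.0829]
ee_rot: [3.141, -0.0, -2.794]
wrist_force: [0.3, 1.3, 0.2]
width: 0.0178
finger_force: 30.0
```

```bash
python3 -m handwheel '[[[0,0,-0.01],[0,-0.05,0],1],[[0,0,-0.02],[0,-0.12,0],1],[[0,0,-0.021],[0,-0.17,0],1],[[0,0,-0.021],[0,-0.2,0],1],[[0,0,-0.021],[0,-0.2,0],1]]'
python3 -m handwheel '[[[0,0,-0.021],[0,-0.2,0],1],[[0,0,-0.021],[0,-0.2,0],1],[[0,0,-0.021],[0,-0.2,0],1],[[0,0,-0.021],[0,-0.2,0],1],[[0,0,-0.021],[0,-0.2,0],1]]'
python3 -m handwheel '[[[0,0,-0.021],[0,-0.2,0],1],[[0,0,-0.021],[0,-0.2,0],1],[[0,0,-0.021],[0,-0.2,0],1],[[0,0,-0.021],[0,-0.2,0],1],[[0,0,-0.021],[0,-0.2,0],1]]'
python3 -m handwheel '[[[0,0,-0.011],[0,-0.2,0],1],[[0,0,0],[0,-0.2,0],1],[[0,0,0],[0,-0.2,0],1],[[0,0,0],[0,-0.2,0],1],[[0,0,0],[0,-0.2,0],1]]'
python3 - <<'E'
from h import *
snap('top','t1.png'); im,d=snap('side','s1.png')
a=cv2.imread('pics/t1.png')[110:240,180:320]; b=cv2.imread('pics/s1.png')[110:240,190:330]
cv2.imwrite('pics/m1.png',cv2.resize(np.hstack([a,b]),None,fx=2.8,fy=2.8,interpolation=cv2.INTER_CUBIC))
E
```

```text
time: 4.1
tool_pos: [0.482, 0.2207, 0.0829]
ee_rot: [3.142, -0.0, -2.943]
wrist_force: [-0.8, 2.0, -1.2]
width: 0.0179
finger_force: 30.1
time: 4.6
tool_pos: [0.482, 0.1708, 0.0829]
ee_rot: [-3.142, -0.0, -3.108]
wrist_force: [0.4, 2.5, -2.0]
width: 0.0177
finger_force: 30.1
time: 5.1
tool_pos: [0.482, 0.1209, 0.083]
ee_rot: [3.142, -0.0, 3.011]
wrist_force: [0.1, 0.8, -1.5]
width: 0.0181
finger_force: 30.1
time: 5.6
tool_pos: [0.482, 0.0709, 0.083]
ee_rot: [3.142, -0.0, 2.996]
wrist_force: [-0.3, 1.6, -1.5]
width: 0.0177
finger_force: 30.1
```

View pics/m1.png

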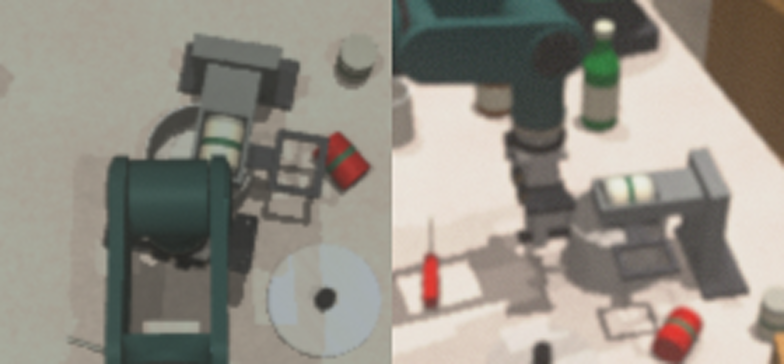

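```bash
python3 -m handwheel '[[[0,0,0],[0,-0.2,0],1],[[0,0,0],[0,-0.2,0],1],[[0,0,0],[0,-0.13,0],1],[[0,0,0],[0,-0.05,0],1],[[0,0,0],[0,0,0],0.5]]'
python3 -m handwheel '[[[0,0,0],[0,0,0],0.5],[[0,0,0],[0,0,0],0.5],[[0,0,0],[0,0,0],0.5],[[0,0,0],[0,0,0],0.5],[[0,0,0],[0,0,0.3],0.5]]'
python3 -m handwheel '[[[0,0,0],[0,0,0.9],0.5],[[0,0,0],[0,0,0.9],1],[[0,0,0],[0,0,0.8],1],[[0,0,0],[-0.4,0,0],1],[[0,0,0],[-0.8,0,0],1]]'
python3 - <<'E'
from h import *
from scipy.optimize import least_squares
for nm in('top','side'):
    im,d=snap(nm,nm+'2.png'); P=cloud(nm,d).reshape(-1,3)
    Q=P[(P[:,2]>.087)&(P[:,2]<.102)&(np.hypot(P[:,0]-.595,P[:,1]-.025)<.1)]
    f=least_squares(lambda p:np.hypot(Q[:,0]-p[0],Q[:,1]-p[1])-.070,[.595,.025],loss='soft_l1',f_scale=.003)
    print(nm,f.x,len(Q),np.abs(f.fun).mean())
    H=P[(P[:,2]>.067)&(P[:,2]<.09)&(P[:,1]<.1)&(P[:,1]>0)&(P[:,0]<.51)&(P[:,0]>.43)]; print('handle',len(H),H.mean(0))
a=cv2.imread('pics/top2.png')[110:240,180:320]; b=cv2.imread('pics/side2.png')[110:240,190:330]
cv2.imwrite('pics/m2.png',cv2.resize(np.hstack([a,b]),None,fx=2.8,fy=2.8,interpolation=cv2.INTER_CUBIC))
E
```

```text
time: 6.2
tool_pos: [0.4823, 0.0419, 0.0832]
ee_rot: [-3.141, 0.001, 2.995]
wrist_force: [0.3, -0.0, 0.5]
width: 0.0227
finger_force: 0.0
time: 6.7
tool_pos: [0.4804, 0.0428, 0.0961]
ee_rot: [-3.141, -0.005, 2.996]
wrist_force: [0.2, 0.2, 0.3]
width: 0.047
finger_force: 0.0
time: 7.2
tool_pos: [0.4235, 0.0426, 0.2297]
ee_rot: [3.141, 0.004, 2.996]
wrist_force: [-0.8, -0.7, -0.4]
width: 0.0187
finger_force: 0.0
top [0.59527858 0.02717764] 71 0.001325866899457602
handle 0 [nan nan nan]
side [0.59532581 0.02307137] 94 0.0016208009837605927
handle 81 [0.48021146 0.03614571 0.07913529]<stdin>:8: RuntimeWarning: Mean of empty slice.
  ret = um.true_divide(
```

View pics/m2.png

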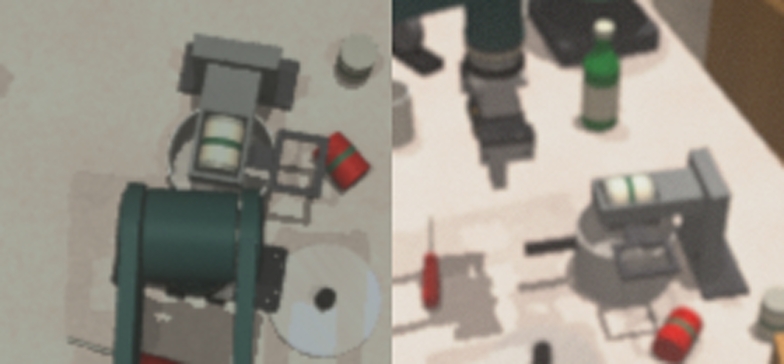

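The pan is centred under the magazine at about (0.595, 0.025). In the top view the loop is clear at roughly (300,155). Now the slide.

```bash
python3 -m handwheel '[[[0,0,-0.091],[0.286,-0.21,0],1],[[0,0,-0.091],[0.286,-0.21,0],1],[[0,0,-0.091],[0.286,-0.21,0],1],[[0,0,-0.091],[0.286,-0.21,0],1],[[0,0,-0.091],[0.286,-0.21,0],1]]'
python3 -m handwheel '[[[0,0,-0.091],[0.286,-0.21,0],1],[[0,0,-0.091],[0.286,-0.21,0],1],[[0,0,-0.091],[0.286,-0.21,0],1],[[0,0,-0.091],[0.286,-0.21,0],1],[[0,0,-0.091],[0.286,-0.21,0],1]]'
python3 -m handwheel '[[[0,0,-0.091],[0.286,-0.21,0],1],[[0,0,0],[0,0,0],1],[[0,0,0],[0,0,0],1]]'
```

```text
time: 7.8
tool_pos: [0.4947, -0.0102, 0.2278]
ee_rot: [3.141, 0.0, 2.275]
wrist_force: [-0.2, 0.6, 0.8]
width: 0.0006
finger_force: 0.0
time: 8.3
tool_pos: [0.5662, -0.0628, 0.2276]
ee_rot: [3.142, 0.0, 1.561]
wrist_force: [-0.3, 0.6, 0.1]
width: 0.0007
finger_force: 0.0
time: 8.6
tool_pos: [0.5795, -0.0727, 0.2274]
ee_rot: [-3.14, -0.0, 1.426]
wrist_force: [-0.4, -0.5, -0.5]
width: 0.0005
finger_force: 0.0
```

```bash
python3 -m handwheel '[[[0,0,0],[0,0,-0.5],1],[[0,0,0],[0,0,-0.6],1],[[0,0,0],[0,0,-0.5],1],[[0,0,0],[0,0,-0.33],1],[[0,0,0],[0,0,0],1]]'
python3 -m handwheel '[[[0,0,0],[-0.03,-0.2,0],1],[[0,0,0],[-0.03,-0.2,0],1],[[0,0,0],[-0.03,-0.2,0],1],[[0,0,0],[-0.03,-0.2,0],1]]'
```

```text
time: 9.1
tool_pos: [0.577, -0.0717, 0.1284]
ee_rot: [-3.135, -0.001, 1.426]
wrist_force: [0.2, -0.3, 0.5]
width: 0.0003
finger_force: 0.0
time: 9.5
tool_pos: [0.5735, -0.1125, 0.1327]
ee_rot: [3.14, -0.003, 1.424]
wrist_force: [-1.0, 5.2, -0.2]
width: 0.0006
finger_force: 2.8
```

```bash
python3 -m handwheel '[[[0,0,0],[-0.03,-0.2,0],1],[[0,0,0],[-0.03,-0.2,0],1],[[0,0,0],[-0.03,-0.2,0],1],[[0,0,0],[-0.03,-0.2,0],1],[[0,0,0],[-0.015,-0.1,0],1]]'
python3 -m handwheel '[[[0,0,0],[-0.008,-0.05,0],1],[[0,0,0],[0,0,0],1]]'
```

```text
time: 10.0
tool_pos: [0.5669, -0.1572, 0.1327]
ee_rot: [3.14, -0.004, 1.424]
wrist_force: [1.6, 10.2, -1.1]
width: 0.0002
finger_force: 7.3
time: 10.2
tool_pos: [0.5668, -0.1572, 0.1327]
ee_rot: [3.14, -0.008, 1.425]
wrist_force: [1.3, 12.3, -0.2]
width: 0.0003
finger_force: 5.8
```

```bash
python3 -m handwheel '[[[0,0,0],[-0.008,-0.05,0],1],[[0,0,0],[0,0,0],1],[[0,0,0],[0,0,0],1],[[0,0,0],[0,0,0],1]]'
python3 - <<'E'
from h import *
for nm in('top','side'): snap(nm,nm+'3.png')
a=cv2.imread('pics/top3.png')[110:240,180:320]; b=cv2.imread('pics/side3.png')[110:240,190:330]
cv2.imwrite('pics/m3.png',cv2.resize(np.hstack([a,b]),None,fx=2.8,fy=2.8,interpolation=cv2.INTER_CUBIC))
E
```

```text
time: 10.6
tool_pos: [0.5668, -0.1573, 0.1327]
ee_rot: [3.14, -0.012, 1.427]
wrist_force: [0.1, 16.5, 0.6]
width: 0.0006
finger_force: 8.0
```

View pics/m3.png

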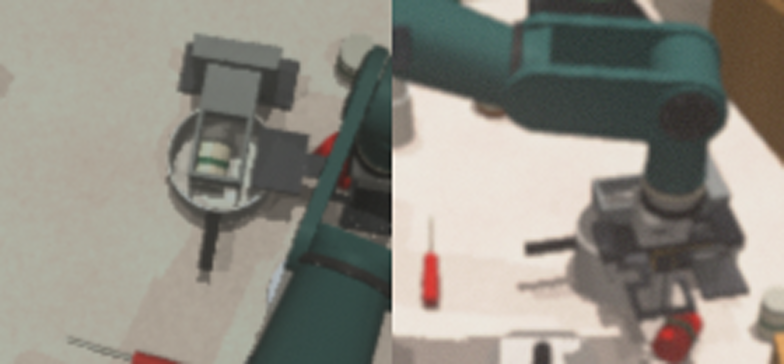

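The slide is at its stop and the tin shows in the pan at top-crop (213,155). Now I let the slide back.

```bash
python3 -m handwheel '[[[0,0,0],[0.027,0.18,0],1],[[0,0,0],[0.027,0.18,0],1],[[0,0,0],[0.027,0.18,0],1],[[0,0,0],[0.027,0.18,0],1],[[0,0,0],[0.027,0.18,0],1]]'
python3 -m handwheel '[[[0,0,0],[0.027,0.18,0],1],[[0,0,0],[0.027,0.18,0],1],[[0,0,0],[0.027,0.18,0],1],[[0,0,0],[0.027,0.18,0],1],[[0,0,0],[0.027,0.16,0],1]]'
python3 -m handwheel '[[[0,0,0],[0,0,0],1],[[0,0,0],[0,0,0],1]]'
```

```text
time: 11.2
tool_pos: [0.5728, -0.1175, 0.1326]
ee_rot: [3.14, -0.0, 1.423]
wrist_force: [-2.2, 3.7, 2.0]
width: 0.0005
finger_force: 1.9
time: 11.7
tool_pos: [0.5796, -0.074, 0.1314]
ee_rot: [3.141, 0.002, 1.423]
wrist_force: [0.3, -0.6, -1.3]
width: 0.0005
finger_force: 0.0
time: 11.9
tool_pos: [0.5792, -0.0742, 0.1311]
ee_rot: [-3.141, 0.001, 1.424]
wrist_force: [-0.8, -0.2, -0.7]
width: 0.0007
finger_force: 0.0
```

```bash
python3 -m handwheel '[[[0,0,0],[0,0,0.4],1],[[0,0,0],[0,0,0.8],1],[[0,0,0],[0,0,0.8],1],[[0,0,0.091],[-0.176,0.211,0],1],[[0,0,0.091],[-0.176,0.211,0],1]]'
python3 -m handwheel '[[[0,0,0.091],[-0.176,0.211,0],0.5],[[0,0,0.091],[-0.176,0.211,0],0.5],[[0,0,0.091],[-0.176,0.211,0],0.5],[[0,0,0.091],[-0.176,0.211,0],0.5],[[0,0,0.091],[-0.176,0.211,0],0.5]]'
python3 -m handwheel '[[[0,0,0.091],[-0.176,0.211,0],0.5],[[0,0,0.091],[-0.176,0.211,0],0.5],[[0,0,0.091],[-0.176,0.211,0],0.5],[[0,0,0.091],[-0.176,0.211,0],0.5],[[0,0,0],[0,0,0],0.5]]'
```

```text
time: 12.4
tool_pos: [0.5625, -0.0537, 0.2336]
ee_rot: [3.138, 0.002, 1.714]
wrist_force: [-0.6, -0.6, -0.8]
width: 0.0005
finger_force: 0.0
time: 12.9
tool_pos: [0.5173, -0.0004, 0.2313]
ee_rot: [-3.141, 0.0, 2.429]
wrist_force: [-0.3, -0.1, 0.4]
width: 0.0375
finger_force: 0.0
time: 13.4
tool_pos: [0.482, 0.0425, 0.2317]
ee_rot: [-3.141, 0.0, 2.996]
wrist_force: [-0.9, -0.5, -0.1]
width: 0.0472
finger_force: 0.0
```

```bash
python3 - <<'E'
from h import *
from scipy.optimize import least_squares
for nm in('top','side'):
    im,d=snap(nm,nm+'4.png'); P=cloud(nm,d).reshape(-1,3)
    Q=P[(P[:,2]>.087)&(P[:,2]<.102)&(np.hypot(P[:,0]-.595,P[:,1]-.025)<.1)]
    f=least_squares(lambda p:np.hypot(Q[:,0]-p[0],Q[:,1]-p[1])-.070,[.595,.025],loss='soft_l1',f_scale=.003)
    H=P[(P[:,2]>.067)&(P[:,2]<.09)&(P[:,1]<.1)&(P[:,1]>0)&(P[:,0]<.51)&(P[:,0]>.43)]
    B=P[(P[:,2]>.118)&(P[:,2]<.131)&(np.hypot(P[:,0]-.5806,P[:,1]+.0726)<.06)]
    print(nm,f.x,len(H),H.mean(0) if len(H) else '','loop y along n',np.percentile(B[:,:2]@[.1478,.989],[2,50,98]))
E
python3 -m handwheel '[[[0,0,0],[0,0,-0.6],0.5],[[0,0,0],[0,0,-0.6],0.5],[[0,0,0],[0,0,-0.6],0.5],[[0,0,0],[0,0,-0.6],0.5],[[0,0,0],[0,0,-0.57],0.5]]'
python3 -m handwheel '[[[0,0,0],[0,0,0],1],[[0,0,0],[0,0,0],1],[[0,0,0],[0,0,0],1],[[0,0,0],[0,0,0],1],[[0,0,0],[0,0,0],1]]'
python3 -m handwheel '[[[0,0,0],[0,0,0],1]]'
```

```text
top [0.59523783 0.02742479] 49 [0.46807395 0.04339236 0.08167367] loop y along n [-0.01649071  0.01682918  0.05599636]
side [0.59626913 0.02326186] 82 [0.48021438 0.03550055 0.07961354] loop y along n [-0.02138661  0.02506473  0.06924001]
time: 14.0
tool_pos: [0.4828, 0.0413, 0.0815]
ee_rot: [-3.141, 0.0, 2.992]
wrist_force: [1.0, -0.3, -0.5]
width: 0.0469
finger_force: 0.0
time: 14.5
tool_pos: [0.4841, 0.042, 0.0851]
ee_rot: [3.142, 0.004, 2.996]
wrist_force: [-0.5, 0.2, 4.1]
width: 0.0181
finger_force: 30.0
time: 14.6
tool_pos: [0.484, 0.042, 0.0851]
ee_rot: [3.142, 0.004, 2.996]
wrist_force: [0.3, -1.3, 5.9]
width: 0.0175
finger_force: 30.0
```

```bash
python3 -m handwheel '[[[0,0,0],[0,0,0.03],1],[[0,0,0],[0,0,0.03],1],[[0,0,0],[0,0,0],1]]'
python3 -m handwheel '[[[0,0,0],[0,0.05,0],1],[[0,0,0],[0,0.1,0],1],[[0,0,0],[0,0.15,0],1],[[0,0,0],[0,0.2,0],1],[[0,0,0],[0,0.2,0],1]]'
python3 -m handwheel '[[[0,0,0],[0,0.2,0],1],[[0,0,0],[0,0.2,0],1],[[0,0,0],[0,0.2,0],1],[[0,0,0],[0,0.2,0],1],[[0,0,0],[0,0.2,0],1]]'
python3 -m handwheel '[[[0,0,0],[0,0.2,0],1],[[0,0,0],[0,0.2,0],1],[[0,0,0],[0,0.2,0],1],[[0,0,0],[0,0.2,0],1],[[0,0,0],[0,0.2,0],1]]'
python3 -m handwheel '[[[0,0,0],[0,0.2,0],1],[[0,0,0],[0,0.2,0],1],[[0,0,0],[0,0.2,0],1],[[0,0,0],[0,0.2,0],1],[[0,0,0],[0,0.2,0],1]]'
python3 -m handwheel '[[[0,0,0],[0,0.2,0],1],[[0,0,0],[0,0.15,0],1],[[0,0,0],[0,0.1,0],1],[[0,0,0],[0,0.05,0],1],[[0,0,0],[0,0,0],1]]'
```

```text
time: 14.9
tool_pos: [0.4823, 0.0424, 0.0855]
ee_rot: [3.141, -0.001, 2.996]
wrist_force: [2.3, 0.3, -2.5]
width: 0.0171
finger_force: 30.0
time: 15.4
tool_pos: [0.4821, 0.078, 0.0857]
ee_rot: [-3.141, -0.001, 2.996]
wrist_force: [-0.0, -2.3, -2.1]
width: 0.0182
finger_force: 30.2
time: 15.9
tool_pos: [0.4824, 0.1282, 0.0859]
ee_rot: [3.142, -0.0, 2.996]
wrist_force: [-0.2, -2.4, -1.9]
width: 0.0173
finger_force: 30.2
time: 16.4
tool_pos: [0.4825, 0.1781, 0.0859]
ee_rot: [3.142, -0.0, 2.996]
wrist_force: [-0.4, -1.7, -2.5]
width: 0.0183
finger_force: 30.1
time: 16.9
tool_pos: [0.4824, 0.2281, 0.0859]
ee_rot: [3.142, -0.0, 2.996]
wrist_force: [0.4, -2.4, -2.4]
width: 0.0179
finger_force: 30.1
time: 17.4
tool_pos: [0.4824, 0.2526, 0.0859]
ee_rot: [3.141, -0.0, 2.996]
wrist_force: [-0.9, -1.5, -2.5]
width: 0.0179
finger_force: 30.1
```

```bash
python3 -m handwheel '[[[0,0,0],[0,0,-0.04],1],[[0,0,0],[0,0,0],0.4],[[0,0,0],[0,0,0],0.4],[[0,0,0],[0,0,0],0.4],[[0,0,0],[0,0,0],0.4]]'
python3 -m handwheel '[[[0,0,0],[0,0,0.3],0.4],[[0,0,0],[0,0,0.9],0.4],[[0,0,0],[0,0,0.9],0.4],[[0,0,0],[0,0,0.9],0.4]]'
python3 -m handwheel '[[[0,0,0],[-0.1,-0.61,0],0.4],[[0,0,0],[-0.1,-0.61,0],0.4],[[0,0,0],[-0.1,-0.61,0],0.4],[[0,0,0],[-0.1,-0.61,0],0.4],[[0,0,0],[-0.1,-0.61,0],0.4]]'
python3 -m handwheel '[[[0,0,0],[-0.1,-0.61,0],0.4],[[0,0,0],[-0.1,-0.61,0],0.4],[[0,0,0],[-0.1,-0.61,0],0.4],[[0,0,0],[-0.1,-0.61,0],0.4],[[0,0,0],[-0.1,-0.61,0],0.4]]'
python3 -m handwheel '[[[0,0,0],[-0.1,-0.61,0],0.4],[[0,0,0],[-0.1,-0.61,0],0.4],[[0,0,0],[0,0,0],0.4]]'
python3 - <<'E'
from h import *
from scipy.optimize import least_squares
for nm in('top','side'):
    im,d=snap(nm,nm+'5.png'); P=cloud(nm,d).reshape(-1,3)
    Q=P[(P[:,2]>.087)&(P[:,2]<.102)&(np.hypot(P[:,0]-.595,P[:,1]-.236)<.1)]
    f=least_squares(lambda p:np.hypot(Q[:,0]-p[0],Q[:,1]-p[1])-.070,[.595,.236],loss='soft_l1',f_scale=.003)
    I=P[(P[:,2]>.02)&(P[:,2]<.075)&(np.hypot(P[:,0]-f.x[0],P[:,1]-f.x[1])<.055)]
    K=P[(P[:,2]>.043)&(P[:,2]<.055)&(np.hypot(P[:,0]-.421,P[:,1]+.1145)<.03)]
    print(nm,f.x,len(Q),'inside',len(I),I.mean(0),I[:,2].max(),'knob',len(K),K.mean(0))
a=cv2.imread('pics/top5.png')[110:240,160:300]; b=cv2.imread('pics/side5.png')[110:240,190:330]
cv2.imwrite('pics/m5.png',cv2.resize(np.hstack([a,b]),None,fx=2.8,fy=2.8,interpolation=cv2.INTER_CUBIC))
E
```

```text
time: 17.9
tool_pos: [0.4828, 0.2525, 0.0842]
ee_rot: [3.141, 0.001, 2.996]
wrist_force: [-0.4, 0.8, 0.6]
width: 0.046
finger_force: 0.0
time: 18.3
tool_pos: [0.4823, 0.2523, 0.2368]
ee_rot: [3.141, 0.001, 2.996]
wrist_force: [0.9, -0.1, -0.8]
width: 0.0568
finger_force: 0.0
time: 18.8
tool_pos: [0.4574, 0.0988, 0.2355]
ee_rot: [3.141, 0.002, 2.996]
wrist_force: [0.5, -0.5, 0.3]
width: 0.0562
finger_force: 0.0
time: 19.3
tool_pos: [0.4324, -0.0539, 0.2355]
ee_rot: [3.142, 0.002, 2.996]
wrist_force: [-0.4, 0.1, 0.8]
width: 0.0566
finger_force: 0.0
time: 19.6
tool_pos: [0.4221, -0.1165, 0.2352]
ee_rot: [-3.14, 0.002, 2.991]
wrist_force: [-0.2, 0.2, 0.8]
width: 0.0562
finger_force: 0.0
top [0.59297786 0.23545513] 163 inside 250 [0.59439075 0.25159863 0.04776825] 0.06000887901582597 knob 19 [ 0.417583   -0.11218876  0.04777727]
side [0.59275244 0.23197117] 77 inside 38 [0.61190945 0.23710403 0.0494098 ] 0.057437530590372265 knob 33 [ 0.4208039  -0.11745268  0.04673838]
```

View pics/m5.png

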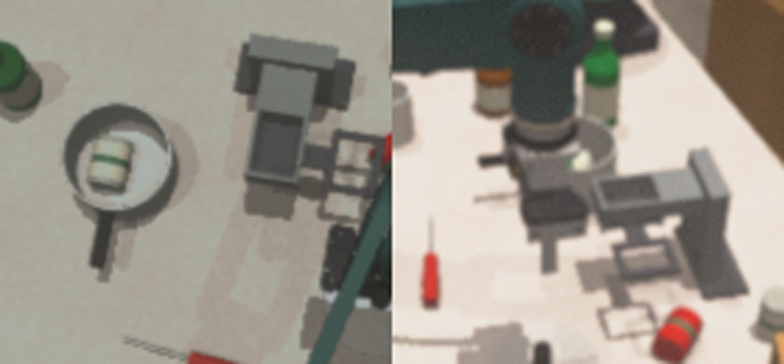

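The tin lies in the pan (crop 110,165), the magazine is empty and the slide is home. Now the cover.

```bash
python3 -m handwheel '[[[0,0,0],[-0.02,0.04,-0.7],0.4],[[0,0,0],[0,0,-0.9],0.4],[[0,0,0],[0,0,-0.9],0.4],[[0,0,0],[0,0,-0.8],0.4],[[0,0,0],[0,0,-0.5],0.4]]'
python3 -m handwheel '[[[0,0,0],[0,0,0],0.4],[[0,0,0],[0,0,0],0.4],[[0,0,0],[0,0,0],1],[[0,0,0],[0,0,0],1],[[0,0,0],[0,0,0],1]]'
python3 -m handwheel '[[[0,0,0],[0,0,0],1],[[0,0,0],[0,0,0],1],[[0,0,0],[0,0,0],1]]'
```

```text
time: 20.2
tool_pos: [0.4201, -0.1095, 0.0412]
ee_rot: [3.14, -0.004, 2.998]
wrist_force: [0.2, 0.4, -0.0]
width: 0.056
finger_force: 0.0
time: 20.7
tool_pos: [0.4226, -0.1121, 0.0456]
ee_rot: [-3.141, 0.003, 2.996]
wrist_force: [0.6, 0.1, 0.3]
width: 0.0357
finger_force: 0.0
time: 21.0
tool_pos: [0.4221, -0.1122, 0.0449]
ee_rot: [-3.141, 0.001, 2.996]
wrist_force: [-0.8, 0.3, 4.5]
width: 0.0255
finger_force: 30.0
```

```bash
python3 -m handwheel '[[[0,0,0],[0,0,0.2],1],[[0,0,0],[0,0,0.6],1],[[0,0,0],[0,0,0.8],1],[[0,0,0],[0,0,0.8],1],[[0,0,0],[0,0,0.8],1]]'
python3 -m handwheel '[[[0,0,0],[0,0,0.6],1],[[0,0,0],[0,0,0.2],1],[[0,0,0],[0.13,0.27,0],1],[[0,0,0],[0.26,0.52,0],1],[[0,0,0],[0.29,0.58,0],1]]'
python3 -m handwheel '[[[0,0,0],[0.29,0.58,0],1],[[0,0,0],[0.29,0.58,0],1],[[0,0,0],[0.29,0.58,0],1],[[0,0,0],[0.29,0.58,0],1],[[0,0,0],[0.29,0.58,0],1]]'
python3 -m handwheel '[[[0,0,0],[0.29,0.58,0],1],[[0,0,0],[0.29,0.58,0],1],[[0,0,0],[0.29,0.58,0],1],[[0,0,0],[0.29,0.58,0],1],[[0,0,0],[0.17,0.33,0],1]]'
python3 -m handwheel '[[[0,0,0],[0,0,0],1],[[0,0,0],[0,0,0],1]]'
python3 - <<'E'
from h import *
for nm in('top','side'):
    im,d=snap(nm,nm+'6.png'); P=cloud(nm,d).reshape(-1,3); z=robot.get_obs()['tool_pos'][2]
    D=P[(P[:,2]>.19)&(P[:,2]<.225)&(np.hypot(P[:,0]-.594,P[:,1]-.234)<.1)]
    print(nm,len(D),np.percentile(D,[1,50,99],axis=0).round(4).tolist())
    if len(D)>50:
        A=np.c_[D[:,:2]-[.594,.234],np.ones(len(D))]; print('plane',np.linalg.lstsq(A,D[:,2],rcond=None)[0])
a=cv2.imread('pics/top6.png')[110:240,160:300]; b=cv2.imread('pics/side6.png')[80:210,190:330]
cv2.imwrite('pics/m6.png',cv2.resize(np.hstack([a,b]),None,fx=2.8,fy=2.8,interpolation=cv2.INTER_CUBIC))
E
```

```text
time: 21.5
tool_pos: [0.4208, -0.1113, 0.2051]
ee_rot: [3.141, -0.002, 2.996]
wrist_force: [0.9, 0.3, -2.5]
width: 0.0256
finger_force: 30.0
time: 22.0
tool_pos: [0.455, -0.0427, 0.2423]
ee_rot: [3.141, -0.003, 2.994]
wrist_force: [0.5, -0.2, -1.7]
width: 0.0256
finger_force: 30.0
time: 22.5
tool_pos: [0.5276, 0.1031, 0.2417]
ee_rot: [-3.141, -0.004, 2.996]
wrist_force: [0.1, -0.2, -2.2]
width: 0.0252
finger_force: 30.0
time: 23.0
tool_pos: [0.5942, 0.2364, 0.2407]
ee_rot: [-3.141, -0.005, 2.998]
wrist_force: [-0.4, 0.1, -1.4]
width: 0.0257
finger_force: 30.0
time: 23.2
tool_pos: [0.5938, 0.234, 0.2417]
ee_rot: [-3.139, -0.004, 2.996]
wrist_force: [0.2, -0.6, -1.5]
width: 0.0255
finger_force: 30.0
top 553 [[0.5268, 0.161, 0.2025], [0.5641, 0.2515, 0.2083], [0.6615, 0.3072, 0.2146]]
plane [-0.00419985  0.0021049   0.20816689]
side 555 [[0.5226, 0.1568, 0.2045], [0.5853, 0.2195, 0.2092], [0.6647, 0.3018, 0.2145]]
plane [-0.00639956 -0.00425932  0.20916306]
```

View pics/m6.png

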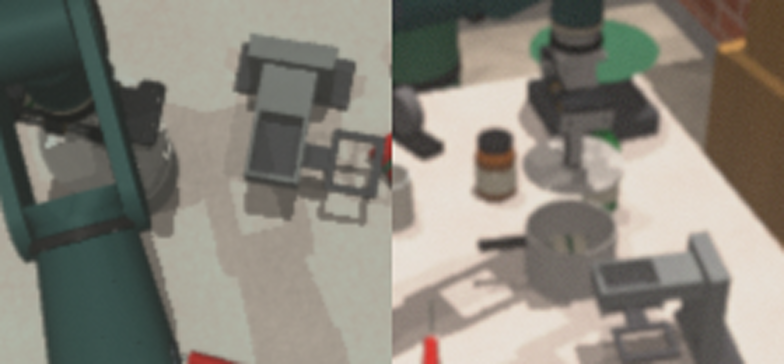

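```bash
python3 -m handwheel '[[[0,0,0],[-0.02,0.04,-0.4],1],[[0,0,0],[0,0,-0.5],1],[[0,0,0],[0,0,-0.5],1],[[0,0,0],[0,0,-0.4],1],[[0,0,0],[0,0,-0.13],1]]'
python3 -m handwheel '[[[0,0,0],[0,0,-0.05],1],[[0,0,0],[0,0,-0.05],1],[[0,0,0],[0,0,-0.05],1]]'
```

```text
time: 23.8
tool_pos: [0.5917, 0.2346, 0.1445]
ee_rot: [-3.139, -0.005, 2.995]
wrist_force: [-0.8, -0.2, -2.6]
width: 0.0249
finger_force: 30.0
time: 24.1
tool_pos: [0.5944, 0.2363, 0.1417]
ee_rot: [3.14, 0.003, 2.996]
wrist_force: [-0.1, -0.5, -2.0]
width: 0.0254
finger_force: 30.0
```

```bash
python3 -m handwheel '[[[0,0,0],[0,0,-0.03],1],[[0,0,0],[0,0,-0.03],1],[[0,0,0],[0,0,0],1]]'
```

```text
time: 24.4
tool_pos: [0.5936, 0.2363, 0.1371]
ee_rot: [3.141, 0.0, 2.996]
wrist_force: [-0.2, 0.1, -1.8]
width: 0.0257
finger_force: 30.0
```

```bash
python3 -m handwheel '[[[0,0,0],[0,0,-0.03],1],[[0,0,0],[0,0,-0.02],1],[[0,0,0],[0,0,0],1]]'
python3 -m handwheel '[[[0,0,0],[0,0,-0.02],1],[[0,0,0],[0,0,-0.02],1],[[0,0,0],[0,0,0],1]]'
```

```text
time: 24.7
tool_pos: [0.5934, 0.2363, 0.1342]
ee_rot: [-3.141, -0.0, 2.996]
wrist_force: [1.1, 0.8, -2.0]
width: 0.0252
finger_force: 30.0
time: 25.0
tool_pos: [0.5934, 0.2362, 0.1322]
ee_rot: [-3.141, -0.0, 2.996]
wrist_force: [0.8, -0.0, -1.4]
width: 0.0254
finger_force: 30.0
```

```bash
python3 -m handwheel '[[[0,0,0],[0,0,-0.02],1],[[0,0,0],[0,0,0],1]]'
python3 -m handwheel '[[[0,0,0],[0,0,-0.02],1],[[0,0,0],[0,0,0],1]]'
```

```text
time: 25.2
tool_pos: [0.5936, 0.2363, 0.132]
ee_rot: [3.141, 0.0, 2.996]
wrist_force: [-0.6, -1.5, -0.3]
width: 0.0253
finger_force: 30.0
time: 25.4
tool_pos: [0.5936, 0.2363, 0.1319]
ee_rot: [3.141, 0.001, 2.996]
wrist_force: [-2.8, -1.3, 5.1]
width: 0.0255
finger_force: 30.0
```

Seated at TCP z = 0.132, with light contact. Now I release and retreat.

```bash
python3 -m handwheel '[[[0,0,0],[0,0,0.02],1],[[0,0,0],[0,0,0],0.4],[[0,0,0],[0,0,0],0.4],[[0,0,0],[0,0,0],0.4],[[0,0,0],[0,0,0],0.4]]'
python3 -m handwheel '[[[0,0,0],[0,0,0.3],0.4],[[0,0,0],[0,0,0.8],0.4],[[0,0,0],[0,0,0.8],0.4],[[0,0,0],[0,0,0.8],0.4],[[0,0,0],[-0.6,0,0],0.4]]'
python3 -m handwheel '[[[0,0,0],[-0.9,0,0],0.4],[[0,0,0],[-0.9,0,0],0.4],[[0,0,0],[-0.9,0,0],0.4],[[0,0,0],[-0.9,0,0],0.4],[[0,0,0],[0,0,0],0.4]]'
python3 - <<'E'
from h import *
for nm in('top','side'):
    im,d=snap(nm,nm+'7.png'); P=cloud(nm,d).reshape(-1,3)
    N=np.hypot(P[:,0]-.594,P[:,1]-.235)
    D=P[(P[:,2]>.09)&(P[:,2]<.108)&(N<.074)&(N>.02)]; K=P[(P[:,2]>.128)&(P[:,2]<.142)&(N<.05)]
    print(nm,len(D),np.percentile(D,[1,50,99],axis=0).round(4).tolist(),'plane',np.linalg.lstsq(np.c_[D[:,:2]-[.594,.235],np.ones(len(D))],D[:,2],rcond=None)[0],'knob',K.mean(0))
a=cv2.imread('pics/top7.png')[110:240,160:300]; b=cv2.imread('pics/side7.png')[110:240,190:330]
cv2.imwrite('pics/m7.png',cv2.resize(np.hstack([a,b]),None,fx=2.8,fy=2.8,interpolation=cv2.INTER_CUBIC))
E
```

```text
time: 25.9
tool_pos: [0.5936, 0.2363, 0.1312]
ee_rot: [3.142, -0.0, 2.996]
wrist_force: [0.5, -0.5, 0.6]
width: 0.0538
finger_force: 0.0
time: 26.4
tool_pos: [0.568, 0.2367, 0.2752]
ee_rot: [3.135, 0.014, 2.994]
wrist_force: [-0.3, 0.5, 1.0]
width: 0.0568
finger_force: 0.0
time: 26.9
tool_pos: [0.3795, 0.2363, 0.2685]
ee_rot: [3.14, 0.001, 2.999]
wrist_force: [-0.7, -0.6, 0.0]
width: 0.0567
finger_force: 0.0
top 1180 [[0.526, 0.166, 0.092], [0.5931, 0.2348, 0.0982], [0.6635, 0.3044, 0.1046]] plane [-0.00082173  0.00195659  0.09828362] knob [0.5926239  0.23568453 0.13463905]
side 487 [[0.523, 0.1638, 0.0919], [0.5875, 0.2267, 0.0986], [0.6626, 0.3041, 0.1039]] plane [0.00455692 0.00105997 0.09850574] knob [0.5926181  0.23046354 0.13423641]
```

View pics/m7.png

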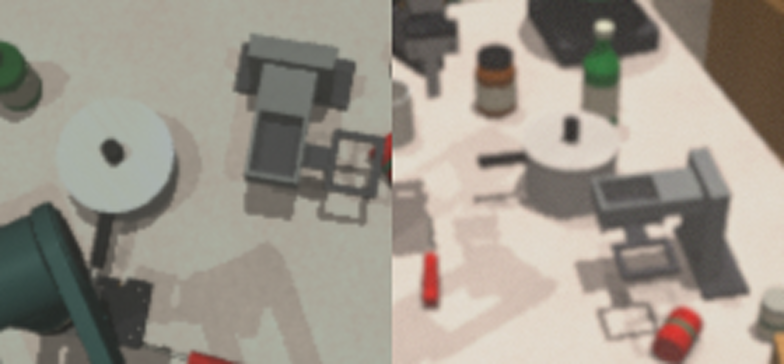

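The cover is level with its top at z≈0.0984 (0.099 expected when seated) and its centre within about 1 mm of the pan's. The slide is home and the robot is clear of everything.

```bash
python3 -c "
from bench import robot
print(robot.close_job())"
```

```text
the job is handed in; nothing more can be done
None
```

The job is handed in (no verdict was returned): the tin is in the pan, the slide is home, the pan is about 0.21 m clear of the dispenser, and the cover is seated level and within about 1–2 mm of centre.

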